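# Load a slide carrier into the scanner and start it

## Task

Pick up the narrow one-slide metal carrier and slide it nose first into the slot of the scanner until you feel it come firmly against the stop hidden inside, gently, without forcing it. Let go of it there, then press the scanner's start button fully down and let it come up, leaving the carrier home and everything else on the bench where it is.

Things in the scene. Friction and masses are not known exactly. Their poses are not given: they have to be found in the camera images.
- carrier: The carrier to load: flat aluminium tray 175 long, 46 wide, 8 mm thick, about 0.15 kg, one glass slide on it, one upright grip fin. Origin: tray underside, mid-width, below the fin; +x to the nose, z up. Tray from x = -50 (tail) to +125 mm (nose). Another carrier, 74 mm wide with two slides, lies near: leave it.
- fin_top (a point): Top of the carrier's grip fin, 53 mm straight above the carrier's origin: the middle of the place to grasp. The fin runs from 20 mm behind to 14 mm ahead of this point (carrier's x), is 10 mm thick along y and 45 mm tall above the tray; grasp it across its thickness. At its front end, 14 to 18 mm ahead, stands a cross plate 32 mm wide and as tall, against which the fingers can push.
- nose (a point): Middle of the lower front edge of the carrier's nose, 125 mm along the carrier's +x from its origin, at underside height; axes as the carrier.
- scanner: Low white slide scanner fixed to the bench, 160 deep, 180 wide, 70 mm high, a level slot facing the robot. Origin: on the bench straight below the middle of the slot's mouth; +x points into the slot . A ledge 70 mm wide, level with the slot's floor, juts 90 mm out in front of the mouth; black flared lips stand 16 mm out at the mouth's sides and top, up to 50 mm high.
- slot_mouth (a point): Middle of the slot's floor at the mouth, 25 mm above the bench; axes as the scanner. Slot 49 mm wide, 11 mm high. It is blind: a firm stop lies hidden 50 to 85 mm in from the mouth, different each time, not measured. Before it there is only light friction. With the carrier home its origin stands 40 to 75 mm in front of the mouth.
- start (a joint): Travel of the start button: 0 up, 0.006 m fully down; its spring takes 4 N at full travel and pushes it up again.
- start_top (a point): Middle of the top of the start button: round, black, 24 mm across, in a grey housing on top of the scanner, 45 mm in from the front face and 55 mm to the scanner's -y side of the slot's middle. Pressed straight down.
There are look-alikes about, which are no part of the job. Leave any pink, red or yellow look-alike of the carrier alone.

How it is judged:
By the outcome, as a careful person would: the job done as asked, in the order asked, and still so for the second after the job is handed in, with the robot touching nothing.
It also fails if it takes over 64 s, if anything falls off the work surface, if the arm or the gripper's body presses on something with over 40 N, if the wrist force passes 120 N, or if a joint passes its speed limit or range.

## Robot

A 6-joint arm with a two-finger parallel gripper is mounted at the origin on the work surface. World frame = base frame: x ahead of the robot, y to its left, z up, the work surface at z = 0. Lengths are in m, angles in rad, forces in N, time in s.
With the tool pointing down it reaches from about 0.35 to 0.975 m from the base axis. Payload 7.1 kg.
Tool frame: the origin (TCP) lies at the very end of the fingers, on their centre line; the grasp point (between the pads) lies env.grip_point_offset behind it (env.grip_point_offset is the distance from the TCP to the grasp point, in m); z points along the fingers, y is the direction in which the jaws open and shut (so a half turn about z gives the same grasp; the last joint's range is limited). The gripper opens to 88 mm and grips with 3 to 60 N. Pads are 20 mm wide; open, the fingers measure 115 mm over their backs; the gripper's body (75 mm by 178 mm) begins 61 mm behind the grasp point.
Start: joints at [-1.147, 0.423, 1.63, -0, 1.089, -0.019], TCP at [0.268, -0.565, 0.223] pointing down, gripper open.
Joint ranges: [-3, 3], [-0.9, 2.11], [0.09, 2.58], [-1.31, 4.45], [0.11, 2.69], [-2.54, 2.54]. Speed limits (rad/s): [2.39, 2.39, 3.01, 3.14, 3.14, 3.14].

## Interface

Orientations are given as a unit quaternion [w, x, y, z].
In Python, from plant import status, imaging, env, nets gives the robot as it stands. The module is installed in compiled form; this text tells all that it offers.
- The arm moves only by the shell command python3 -m pendant 'ROWS' [FORCE]. ROWS is text: rows parted by semicolons, each of 7 numbers parted by spaces: the opening, from -1 (shut) to 1 (fully open), then the shift along the tool's x, y, z in cm, then the turn, a rotation vector about the tool's x, y, z in degrees. A call has 1 to 12 rows; each row is the pose to reach, as a shift and turn from the pose commanded when the call began, along the tool's axes at that moment; what a row does not reach only later rows make up. A row lasts 1/8 s, in which the tool goes at most 62.5 mm and 10.7 degrees, less where a joint would pass 70% of its speed; a pose out of reach is approached as far as the arm can. A call with a gripper value outside its range is refused whole. The fingers move at their own pace and stop on an object; FORCE is the grip in N (left out, the last holds). Time passes only in rows, so rows that repeat a pose let the fingers close. It gives the time, the measured TCP pose, the force and the opening at its end, in the units of the state.
- status.observe(): the state, without advancing time (a new reading comes with each control period).
- imaging.camera(name): name is "scene" or "top"; returns (picture, depth): 420x560x3 uint8, blue, green, red; 420x560 float32, m along the optical axis (not along the pixel's ray), 0 where there is no reading.
- imaging.get_calibration(name): a dict with "K" (3x3 intrinsics, pixels), "rvec" (rotation vector, rad) and "tvec" (3), from world to camera coordinates, as OpenCV has them. Camera axes: x right, y down, z forward; pixel columns grow to the right and rows downward; lengths in m; the calibration is good to about 2 mm. A picture is of the moment at which its call begins. get_calibration takes no time and is no camera call.
- env.hand_in(): hands the job in, once; it reports no verdict.
Trained networks look in the newest picture that a camera, given by its name, has taken for a name from the list of things; names that differ only in an ending like _2 or _b are one class to them, and where a whole thing is asked for, a point or a joint stands for the part that bears it (a point fixed in the world has none). Each returns a list of dicts, best first, with "conf" (0 to 1); they miss things now and then, are a little off and sometimes report something else, mostly with a low value. They report only what shows in the picture. A call takes as long as a camera call. They do not tell look-alikes from the thing itself.
- nets.recognise(name, camera): "box" ([left, top, width, height] in pixels, round what is visible of it).
The state is a dict: "t": time; "joint_pos": joint angles; "joint_vel": joint speeds; "joint_torque": joint torques, N m; "tcp_pos": TCP position; "tcp_rot": TCP orientation; "ft_force": force on the tool from outside, world axes, zero at the start; "moment": the same for the moment, N m; "grip_width": finger opening in m.
Only numpy, scipy, OpenCV 4.12 (cv2) and the standard library are available. Lean on these libraries where they do the work, as an engineer would, in place of code of your own. Each camera call takes 0.05 s, during which the arm holds its last target.

## Working session

There is one attempt and no reset: what is moved stays moved. The work goes in short steps, Python scripts to look and compute and a shell command to move; the robot and the scene stay as the last step left them, time stands still between calls to the robot, and variables do not carry over. Pictures are saved under pics/ and viewed, and the job is handed in when it is done.

```bash
mkdir -p pics; ls; python3 - <<'E'
from plant import status, imaging, env, nets
import cv2
s=status.observe()
print(s, env.grip_point_offset)
for c in ("scene","top"):
    p,d=imaging.camera(c); cv2.imwrite(f"pics/{c}0.png",p)
    import numpy as np
    np.savez(f"{c}0.npz",p=p,d=d)
    for n in ("carrier","fin_top","scanner","start"):
        try: print(c,n,[(x['box'],round(x['conf'],2)) for x in nets.recognise(n,c)][:5])
        except Exception as e: print(n,e)
    print(imaging.get_calibration(c))
E
```

```text
pics
{'t': 0.0, 'joint_pos': array([-1.14698317e+00,  4.23818108e-01,  1.63068106e+00, -2.05222634e-05,
        1.08859248e+00, -1.89797877e-02]), 'joint_vel': array([ 1.87846778e-03, -4.40731699e-04, -1.00535143e-03, -3.33646549e-05,
       -1.57068623e-04, -8.44760301e-04]), 'joint_torque': array([-3.93560940e-04, -5.44624364e+01, -2.73662496e+01,  6.43780734e-02,
        2.27545534e-02, -1.24000489e-04]), 'tcp_pos': array([ 0.26759382, -0.56420868,  0.2219194 ]), 'tcp_rot': array([-7.32367766e-04,  9.75590426e-01,  2.19596809e-01, -1.59578770e-04]), 'ft_force': array([-0.30637178,  0.3958686 ,  0.22876316]), 'moment': array([ 0.02091403, -0.00996635, -0.05699865]), 'grip_width': 0.08787891403546617} 0.0187
scene carrier [([102.9, 240.2, 48.2, 56.5], 0.75), ([248.6, 166.6, 62.4, 25.8], 0.71), ([173.0, 240.9, 34.7, 59.5], 0.7), ([160.2, 184.3, 63.2, 24.8], 0.65), ([362.5, 280.9, 11.3, 13.6], 0.53)]
scene fin_top [([250.5, 167.5, 62.0, 24.2], 0.86), ([164.0, 181.9, 56.5, 30.7], 0.76), ([170.7, 237.0, 39.1, 64.1], 0.72), ([102.7, 236.4, 49.2, 62.9], 0.66)]
scene scanner [([334.5, 264.
[... 296 characters left out ...]
  1.49748906])}
top carrier [([253.6, 282.7, 63.7, 32.1], 0.72), ([141.9, 98.5, 77.1, 104.3], 0.69), ([394.5, 149.9, 21.2, 61.2], 0.66), ([340.8, 256.5, 65.1, 28.9], 0.59), ([343.4, 150.1, 15.6, 61.0], 0.56)]
top fin_top [([338.1, 151.8, 20.5, 64.1], 0.95), ([392.3, 147.7, 22.8, 66.1], 0.94), ([341.4, 254.8, 64.0, 32.8], 0.91), ([252.7, 278.3, 63.9, 37.9], 0.68)]
top scanner [([141.8, 100.7, 79.5, 101.1], 0.8)]
top start []
{'K': array([[542.49774165,   0.        , 273.75232924],
       [  0.        , 542.49774165, 207.45550642],
       [  0.        ,   0.        ,   1.        ]]), 'rvec': array([ 2.14758851, -2.18366822,  0.1370767 ]), 'tvec': array([-0.20796292,  0.49763594,  1.46233736])}
```

View pics/top0.png

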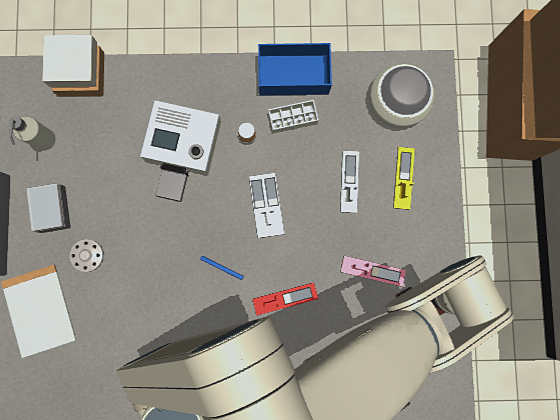

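View pics/scene0.png

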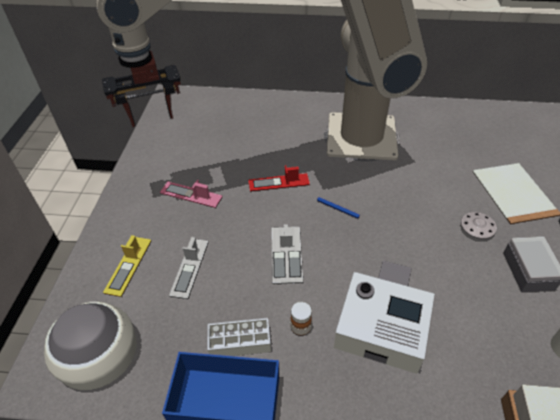

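```bash
python3 - <<'E'
import numpy as np,cv2
p=np.load("top0.npz")["p"]
a=cv2.resize(p[135:225,320:430],None,fx=3.6,fy=3.6,interpolation=cv2.INTER_CUBIC)
b=cv2.resize(p[240:330,240:420][:, :],(400,200),interpolation=cv2.INTER_CUBIC)
c=cv2.resize(p[90:215,110:240],(400,385),interpolation=cv2.INTER_CUBIC)
o=np.zeros((600,800,3),np.uint8)
o[:324,:396]=a;o[330:530,:400]=b;o[:385,400:]=c
cv2.imwrite("pics/crop1.png",o)
E
```

```text
(no output)
```

View pics/crop1.png

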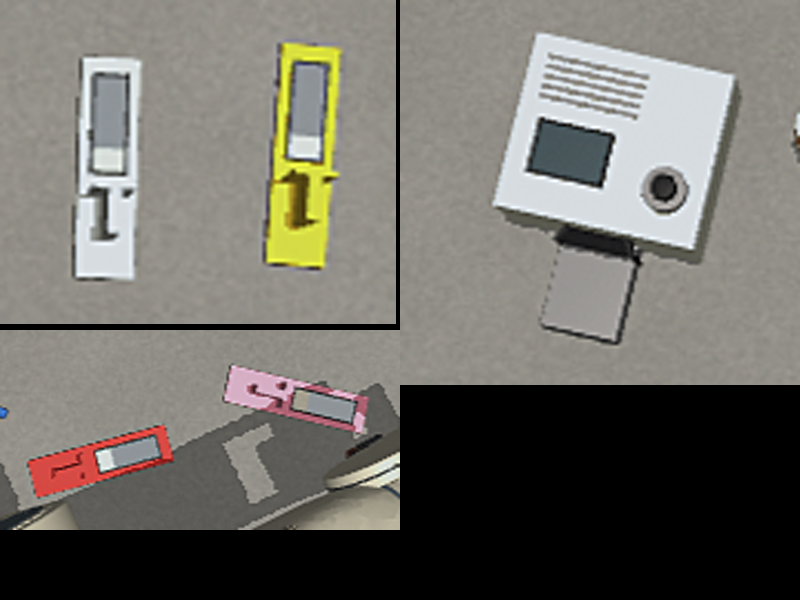

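The candidates in the top picture are:
- Plain silver one-slide carrier at (349,181).
- Two-slide wide carrier at (266,205).
- Yellow at (404,178), pink at (373,270) and red at (285,298).

The silver one at (349,181) fits: it is narrow, has one slide and is not coloured. Its nose (slide end) points up the image. The scanner is at (180,136), with its ledge at (172,184) and its button at (196,151). Next I measure both.

```bash
cat > h.py <<'E'
import numpy as np,cv2
from plant import imaging
def cal(c):
    k=imaging.get_calibration(c); R=cv2.Rodrigues(np.array(k["rvec"]))[0]; return np.array(k["K"]),R,np.array(k["tvec"]).ravel(),np.array(k["rvec"])
def world(c,d):
    K,R,t,_=cal(c); v,u=np.indices(d.shape)
    P=np.stack([(u-K[0,2])/K[0,0]*d,(v-K[1,2])/K[1,1]*d,d],-1)
    return (P-t)@R
def ray(c,u,v,z):
    K,R,t,_=cal(c); o=-R.T@t; r=R.T@np.array([(u-K[0,2])/K[0,0],(v-K[1,2])/K[1,1],1.])
    return o+r*(z-o[2])/r[2]
def proj(c,P):
    K,R,t,rv=cal(c); return cv2.projectPoints(np.array(P,float),rv,t,K,None)[0][:,0]
def rect(pts):
    (c,s,a)=cv2.minAreaRect(pts.astype(np.float32)*1000); return np.array(c),s,a
E
python3 - <<'E'
from h import *
for c,box in (("top",(335,145,30,75)),("scene",(165,232,48,70))):
    f=np.load(c+"0.npz");p,d=f["p"],f["d"];W=world(c,d)
    print(c,"bench z",np.median(W[...,2][200:240,200:240]) )
    x,y,w,h=box
    w_=W[y:y+h,x:x+w].reshape(-1,3); 
    m=w_[:,2]>0.004
    q=w_[m]; print("carrier all z>4mm",rect(q[:,:2]),len(q))
    t=q[q[:,2]<0.015]; print(" tray",rect(t[:,:2]),np.median(t[:,2]))
    f_=q[q[:,2]>0.03]; print(" fin",len(f_),f_[:,2].max(),f_.mean(0),rect(f_[:,:2]))
    f_=q[q[:,2]>0.047]; print(" fintop",np.round(f_,4).tolist()[:40])
# scanner
for c,box in (("top",(130,90,100,90)),("scene",(325,255,120,120))):
    f=np.load(c+"0.npz");p,d=f["p"],f["d"];W=world(c,d);x,y,w,h=box
    q=W[y:y+h,x:x+w].reshape(-1,3);t=q[(q[:,2]>.064)&(q[:,2]<.076)];print(c,"scanner",rect(t[:,:2]),np.median(t[:,2]),len(t))
    b=q[(q[:,2]>.077)&(q[:,2]<.12)]; print(" high",len(b),b.mean(0),b[:,2].max(),rect(b[:,:2]))
    x,y,w,h=(150,160,45,48) if c=="top" else (370,255,50,50)
    q=W[y:y+h,x:x+w].reshape(-1,3);t=q[(q[:,2]>.020)&(q[:,2]<.030)];print(" ledge",rect(t[:,:2]),np.median(t[:,2]),len(t))
E
```

```text
top bench z 0.0010251444499224701
carrier all z>4mm (array([ 471.96179199, -378.27752686]), (163.41236877441406, 437.9634094238281), 60.917083740234375) 1227
 tray (array([ 566.50701904, -431.07388306]), (82.89010620117188, 212.58106994628906), 88.15294647216797) 0.008333770781443095
 fin 102 1.512135066228446 [ 0.51987835 -0.4136176   0.1359682 ] (array([ 428.07513428, -327.55303955]), (39.63261413574219, 330.9473876953125), 47.11924743652344)
 fintop [[0.3203, -0.2004, 1.5121], [0.3203, -0.2004, 1.5121], [0.5466, -0.4134, 0.0557], [0.5469, -0.4164, 0.0535], [0.5473, -0.4195, 0.0512], [0.5468, -0.4218, 0.0541], [0.5463, -0.4241, 0.0569], [0.5466, -0.4271, 0.0547], [0.5464, -0.4298, 0.0553], [0.5467, -0.4355, 0.0534], [0.546, -0.4377, 0.0571], [0.5457, -0.4401, 0.0588], [0.5463, -0.4434, 0.055], [0.3203, -0.2004, 1.5121], [0.5452, -0.4146, 0.047], [0.5446, -0.4195, 0.0508], [0.5435, -0.4239, 0.0573], [0.5444, -0.4276, 0.0511], [0.5436, -0.4296, 0.0558], [0.544, -0.4328, 0.0531], [0.5438, -0.4353, 0.0543], [0.5441, -0.4384, 0.0519], [0.5442, -0.4412, 0.0513], [0.5443, -0.4442, 0.0502]
[... 2108 characters left out ...]
76944 0.01147003 0.08316261] 0.10100497242071016 (array([691.80224609,  35.82215118]), (175.6600799560547, 156.68675231933594), 79.1028060913086)
 ledge (array([572.22064209,  75.96948242]), (125.43682861328125, 91.6131362915039), 76.0649185180664) 0.02554187338878323 632
scene scanner (array([688.20709229,  36.19406891]), (180.206298828125, 164.1026153564453), 76.26432037353516) 0.06959124847020963 5502
 high 234 [ 0.64531097 -0.00963006  0.0845763 ] 0.0942680331261075 (array([641.92321777,  -9.24142075]), (38.765750885009766, 39.434722900390625), 65.05154418945312)
 ledge (array([551.81256104,  69.38037109]), (69.7994613647461, 57.99812698364258), 76.4605941772461) 0.024379460009224658 561
```

```bash
cat > fit.py <<'E'
from h import *
def comp(m,seed=None):
    n,l,s,_=cv2.connectedComponentsWithStats(m.astype(np.uint8)); i=1+np.argmax(s[1:,4]); return l==i
def box(m,b):
    o=np.zeros_like(m);x,y,w,h=b;o[y:y+h,x:x+w]=m[y:y+h,x:x+w];return o
def rep(name,pts):
    c,s,a=rect(pts); 
    print(name,np.round(c,1),np.round(s,1),round(a,2),"mean",np.round(np.mean(pts,0)*1000,1),len(pts))
E
python3 - <<'E'
from fit import *
def edge_len(p): pass
for c,cb,sb,lb in (("top",(335,145,30,75),(130,90,100,90),(150,160,45,48)),("scene",(165,232,48,70),(325,255,120,120),(370,255,50,50))):
    f=np.load(c+"0.npz");p,d=f["p"],f["d"];W=world(c,d)
    # colour: bright pixels for the tray
    g=p.min(2); 
    m=comp(box((g>170),cb)); 
    cs=max(cv2.findContours(m.astype(np.uint8),cv2.RETR_EXTERNAL,cv2.CHAIN_APPROX_NONE)[0],key=len)[:,0]
    pts=np.array([ray(c,u,v,.008)[:2] for u,v in cs]); rep(c+" tray col",pts)
    z=W[...,2]
    m=comp(box((z>.0045)&(z<.011),cb)); rep(" tray depth",W[m][:,:2])
    m=comp(box((z>.04)&(z<.065),cb)); q=W[m];rep(" fin depth",q[:,:2]); 
    m=comp(box((z>.062)&(z<.078),sb)); rep(" scanner",W[m][:,:2])
    m=comp(box((z>.0195)&(z<.0305),lb)); rep(" ledge",W[m][:,:2])
    m=comp(box((g<70),(185,140,25,25) if c=="top" else (355,278,24,22))); 
    v,u=np.nonzero(m); print(" button px",u.mean(),v.mean(),m.sum(),"z",np.median(z[m]), "pos",ray(c,u.mean(),v.mean(),np.median(z[m])))
E
```

```text
top tray col [ 568.1 -430.7] [ 45.  174.2] 86.16 mean [ 558.5 -429.1] 197
 tray depth [ 568.7 -433.1] [ 60.6 186. ] 86.13 mean [ 573.1 -430.6] 595
 fin depth [ 528.6 -427.8] [32.2 38.6] 89.02 mean [ 532.1 -427.1] 83
 scanner [691.3  37.3] [182.8 162. ] 76.48 mean [691.8  39.1] 3644
 ledge [563.1  67.3] [74.  77.4] 76.84 mean [563.1  67.4] 633
 button px 195.33928571428572 150.5 56 z 0.09290909134993941 pos [ 0.64283069 -0.00932992  0.09290909]
scene tray col [ 596.9 -434.4] [ 42.7 104.7] 86.37 mean [ 597.7 -434.7] 102
 tray depth [ 566. -431.] [ 48.  176.6] 86.23 mean [ 582.7 -429.8] 827
 fin depth [ 528.5 -429.3] [33.  39.3] 89.98 mean [ 534.1 -428. ] 114
 scanner [688.2  36.2] [180.2 164.1] 76.26 mean [697.2  38.1] 5568
 ledge [551.8  69.4] [69.8 58. ] 76.46 mean [552.   69.5] 565
 button px 365.14606741573033 287.59550561797755 89 z 0.090410512076074 pos [ 0.64394711 -0.01052732  0.09041051]
```

```bash
cat > go.py <<'E'
from h import *
from plant import status
from scipy.spatial.transform import Rotation as Ro
CY=np.radians(-3.8); CO=np.array([.5294,-.4284]); SY=np.radians(-13.6)
M=np.array([.6120,.0550]); X=np.array([np.cos(SY),np.sin(SY)]); Y=np.array([-X[1],X[0]])
def pose():
    s=status.observe(); q=s["tcp_rot"]; return s,s["tcp_pos"],Ro.from_quat([q[1],q[2],q[3],q[0]])
def to(p,yaw):
    s,t,R=pose(); T=Ro.from_matrix(np.array([[np.cos(yaw),np.sin(yaw),0],[np.sin(yaw),-np.cos(yaw),0],[0,0,-1]]))
    print("t",round(s["t"],2),"tcp",np.round(t*1000,1),"shift cm",np.round(R.inv().apply(np.array(p)-t)*100,2),"rot deg",np.round((R.inv()*T).as_rotvec(degrees=True),2),
     "F",np.round(s["ft_force"],1),"grip",round(s["grip_width"]*1000,1),"j6",round(s["joint_pos"][5],2))
def s_frame():
    s,t,R=pose(); d=t[:2]-M; print("t",round(s["t"],2),"TCP in scanner x,y mm",np.round([d@X*1000,d@Y*1000],1),"z",round(t[2]*1000,1),"yaw err",np.round(np.degrees(np.arctan2(R.as_matrix()[1,0],R.as_matrix()[0,0])-SY),2),
     "F scan",np.round([s["ft_force"][:2]@X,s["ft_force"][:2]@Y,s["ft_force"][2]],1),"grip",round(s["grip_width"]*1000,1))
E
python3 - <<'E'
from go import *
c=np.array([np.cos(CY),np.sin(CY)])
to([*(CO+.002*c),.12],CY)
E
```

```text
t 0.5 tcp [ 267.8 -564.7  222.7] shift cm [29.65 -1.01 10.27] rot deg [-0.    0.   29.17] F [1.1 0.9 0.2] grip 87.8 j6 -0.02
```

```bash
python3 -m pendant '1 3 0 1 0 0 3; 1 8 -0.3 3 0 0 9; 1 13 -0.5 5 0 0 15; 1 18 -0.7 7 0 0 20; 1 23 -0.9 9 0 0 25; 1 27 -1 10 0 0 28; 1 29.65 -1.01 10.27 0 0 29.17; 1 29.65 -1.01 10.27 0 0 29.17; 1 29.65 -1.01 10.27 0 0 29.17'
python3 - <<'E'
from go import *
import cv2
from plant import imaging
c=np.array([np.cos(CY),np.sin(CY)])
to([*(CO+.002*c),.022],CY)
p,d=imaging.camera("scene"); cv2.imwrite("pics/s1.png",cv2.resize(p[150:330,100:320],None,fx=3.3,fy=3.3,interpolation=2))
E
```

```text
t: 1.62
tcp_pos: [0.5308, -0.4288, 0.12]
tcp_rot: [-0.0, 0.999, -0.033, -0.0]
ft_force: [-0.1, -0.2, 0.3]
grip_width: 0.0877
t 1.62 tcp [ 530.8 -428.8  120. ] shift cm [ 0.07 -0.03  9.8 ] rot deg [-0.    0.03  0.02] F [-0.1 -0.2  0.3] grip 87.7 j6 0.94
```

View pics/s1.png

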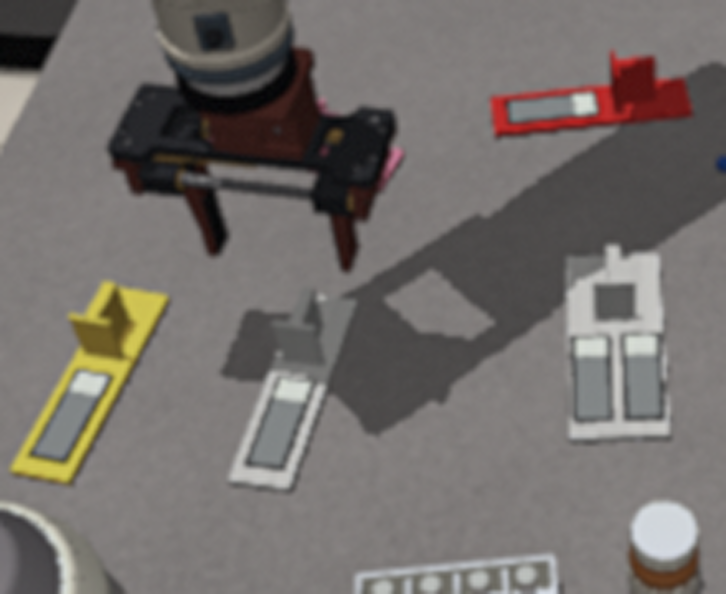

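The enlarged crop shows the silver one-slide carrier at about (280,390), with a single slide and its fin directly below the open fingers. I'll descend and grip.

```bash
python3 -m pendant '1 0.05 -0.03 3 0 0 0; 1 0.07 -0.03 6 0 0 0; 1 0.07 -0.03 8.5 0 0 0; 1 0.07 -0.03 9.8 0 0 0; 1 0.07 -0.03 9.8 0 0 0' 
python3 -m pendant '-1 0 0 0 0 0 0; -1 0 0 0 0 0 0; -1 0 0 0 0 0 0; -1 0 0 0 0 0 0; -1 0 0 0 0 0 0;-1 0 0 0 0 0 0; -1 0 0 0 0 0 0; -1 0 0 0 0 0 0' 25
python3 - <<'E'
from go import *
to([*CO,.022],CY)
E
```

```text
t: 2.3
tcp_pos: [0.5312, -0.4285, 0.0215]
tcp_rot: [-0.0, 0.999, -0.034, -0.001]
ft_force: [0.2, 1.4, -0.1]
grip_width: 0.0883
t: 3.3
tcp_pos: [0.532, -0.4282, 0.0218]
tcp_rot: [-0.0, 0.999, -0.033, -0.0]
ft_force: [0.8, -0.2, 0.3]
grip_width: 0.0281
t 3.3 tcp [ 532.  -428.2   21.8] shift cm [-0.26  0.03 -0.02] rot deg [-0.01  0.01 -0.  ] F [ 0.8 -0.2  0.3] grip 28.1 j6 0.94
```

```bash
python3 -m pendant '-1 0 0 0 0 0 0; -1 0 0 0 0 0 0; -1 0 0 0 0 0 0; -1 0 0 0 0 0 0; -1 0 0 0 0 0 0' 
python3 -m pendant '-1 0 0 -1 0 0 0; -1 0 0 -3 0 0 0; -1 0 0 -6 0 0 0;-1 0 0 -9 0 0 0; -1 0 0 -10 0 0 0; -1 0 0 -10 0 0 0'
python3 - <<'E'
from go import *
to([*(M-.170*X),.130],SY)
to([*(M-.170*X),.051],SY)
import cv2
from plant import imaging
p,d=imaging.camera("scene"); cv2.imwrite("pics/s2.png",cv2.resize(p[150:330,100:320],None,fx=3.3,fy=3.3,interpolation=2))
E
```

```text
t: 3.92
tcp_pos: [0.5321, -0.4282, 0.0219]
tcp_rot: [-0.0, 0.999, -0.033, -0.0]
ft_force: [-0.8, -0.4, -1.1]
grip_width: 0.0277
t: 4.68
tcp_pos: [0.5325, -0.4286, 0.1232]
tcp_rot: [0.001, 0.999, -0.033, 0.001]
ft_force: [-0.1, 0.5, -1.7]
grip_width: 0.0282
t 4.67 tcp [ 532.5 -428.6  123.2] shift cm [-12.02 -51.67  -0.76] rot deg [ 0.06 -0.1   9.8 ] F [-0.1  0.5 -1.7] grip 28.2 j6 0.94
t 4.67 tcp [ 532.5 -428.6  123.2] shift cm [-12.04 -51.68   7.14] rot deg [ 0.06 -0.1   9.8 ] F [-0.1  0.5 -1.7] grip 28.2 j6 0.94
```

View pics/s2.png

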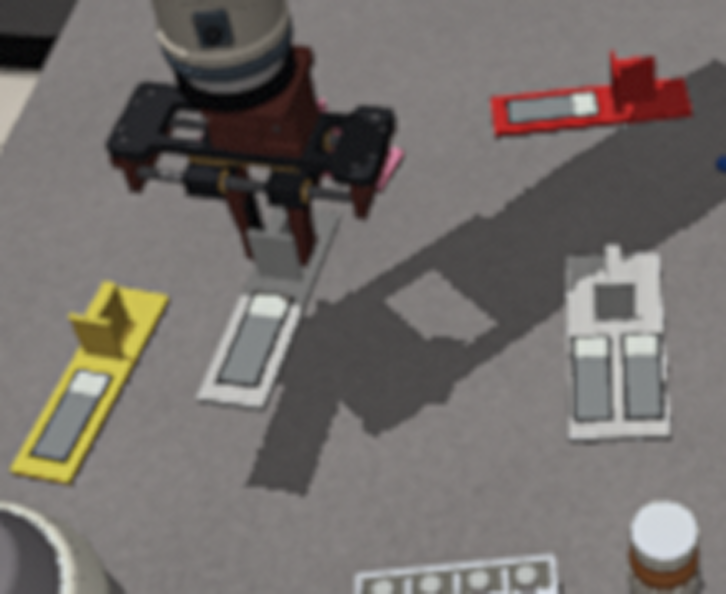

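The lift worked, but the opening reads 28 mm when the fin is 10 mm thick. The pads may be clamping the cross plate's edges rather than the fin. I'll set it back down and look.

```bash
python3 -m pendant '-1 0 0 2 0 0 0; -1 0 0 5 0 0 0; -1 0 0 8 0 0 0; -1 0 0 9.5 0 0 0; -1 0 0 10.05 0 0 0; -1 0 0 10.05 0 0 0' 
python3 -m pendant '1 0 0 0 0 0 0; 1 0 0 0 0 0 0; 1 0 0 0 0 0 0; 1 0 0 0 0 0 0; 1 0 0 0 0 0 0; 1 0 0 0 0 0 0'
python3 -m pendant '1 0 0 -3 0 0 0; 1 0 0 -7 0 0 0; 1 -4 0 -10 0 0 0; 1 -8 0 -12 0 0 0; 1 -11 0 -12 0 0 0; 1 -11 0 -12 0 0 0; 1 -11 0 -12 0 0 0'
python3 - <<'E'
from fit import *
from go import *
for c in("top","scene"):
    p,d=imaging.camera(c); cv2.imwrite(f"pics/{c}3.png",cv2.resize(p[120:240,300:440] if c=="top" else p[220:310,150:220],None,fx=5,fy=5,interpolation=2))
    np.savez(c+"3.npz",p=p,d=d)
    W=world(c,d);z=W[...,2]; cb=(335,140,35,80) if c=="top" else (165,225,50,75)
    m=comp(box((z>.0045)&(z<.011),cb)); rep(c+" tray depth",W[m][:,:2])
    m=comp(box((z>.04)&(z<.065),cb)); rep(" fin depth",W[m][:,:2])
    m=comp(box((p.min(2)>170),cb))
    cs=max(cv2.findContours(m.astype(np.uint8),cv2.RETR_EXTERNAL,cv2.CHAIN_APPROX_NONE)[0],key=len)[:,0]
    rep(" col",np.array([ray(c,u,v,.008)[:2] for u,v in cs]))
to([*CO,.022],CY)
E
```

```text
t: 5.48
tcp_pos: [0.532, -0.4282, 0.0211]
tcp_rot: [-0.0, 0.999, -0.033, -0.0]
ft_force: [0.5, -0.7, -0.9]
grip_width: 0.0278
t: 6.22
tcp_pos: [0.5321, -0.4283, 0.0215]
tcp_rot: [-0.0, 0.999, -0.033, 0.0]
ft_force: [0.5, -0.2, -0.2]
grip_width: 0.0841
t: 7.1
tcp_pos: [0.4232, -0.4214, 0.1416]
tcp_rot: [0.0, 0.999, -0.033, 0.0]
ft_force: [0.1, 0.7, 0.3]
grip_width: 0.0876
top tray depth [ 576.6 -430.8] [ 54.  177.3] 87.62 mean [ 590.5 -428.1] 445
 fin depth [ 534.  -421.8] [29.4 38.9] 66.28 mean [ 534.4 -426.2] 77
 col [ 588.2 -431.7] [ 44.5 136.4] 86.04 mean [ 589.5 -433.5] 130
scene tray depth [ 566.7 -431.8] [ 50.7 177.2] 85.43 mean [ 584.1 -429.5] 845
 fin depth [ 529.2 -427.1] [32.3 41.3] 86.53 mean [ 536.1 -427.1] 123
 col [ 598.  -434.3] [ 43.  106.3] 85.78 mean [ 599.7 -434.3] 101
t 7.2 tcp [ 423.4 -421.1  141.3] shift cm [10.62  0.03 11.93] rot deg [ 0.01 -0.02  0.04] F [-0.3 -0.3 -0.1] grip 87.6 j6 0.83
```

View pics/top3.png

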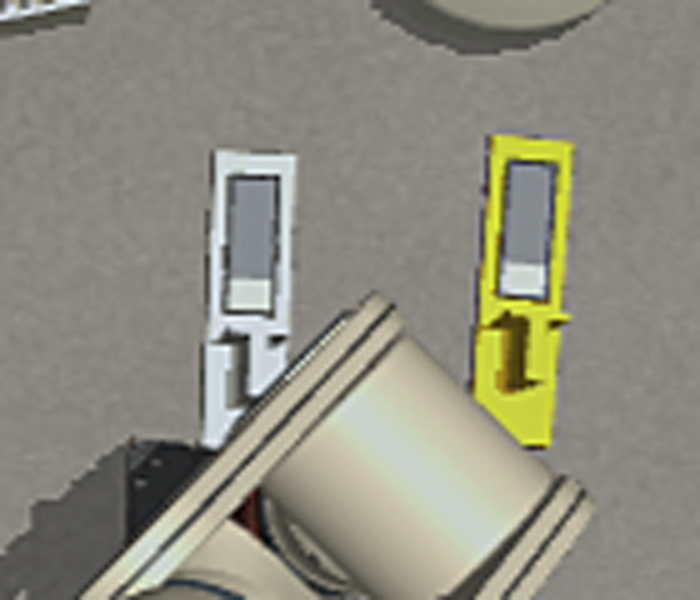

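View pics/scene3.png

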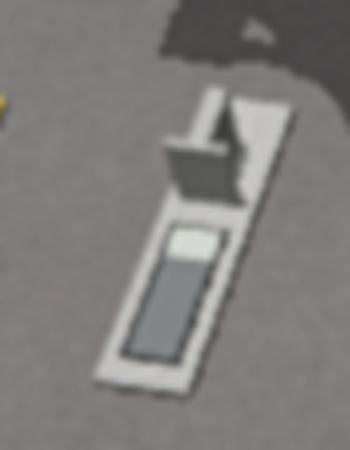

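The carrier is back within about 1 mm of its first pose, with the fin and cross plate clearly visible. I'll regrasp about 6 mm further back, behind the plate.

```bash
python3 -m pendant '1 3 0.03 0 0 0 0; 1 8 0.03 1 0 0 0; 1 10.2 0.03 3 0 0 0; 1 10.2 0.03 7 0 0 0; 1 10.2 0.03 10.5 0 0 0; 1 10.2 0.03 11.9 0 0 0; 1 10.2 0.03 11.9 0 0 0' 
python3 -m pendant '-1 0 0 0 0 0 0; -1 0 0 0 0 0 0; -1 0 0 0 0 0 0; -1 0 0 0 0 0 0; -1 0 0 0 0 0 0;-1 0 0 0 0 0 0; -1 0 0 0 0 0 0; -1 0 0 0 0 0 0; -1 0 0 0 0 0 0; -1 0 0 0 0 0 0' 25
python3 - <<'E'
from go import *
to([*CO,.022],CY)
E
```

```text
t: 8.07
tcp_pos: [0.5241, -0.4276, 0.0215]
tcp_rot: [-0.001, 0.999, -0.033, -0.001]
ft_force: [-0.5, -0.6, 1.3]
grip_width: 0.0877
t: 9.32
tcp_pos: [0.5241, -0.428, 0.0224]
tcp_rot: [-0.0, 0.999, -0.033, -0.0]
ft_force: [-0.1, 0.0, -0.0]
grip_width: 0.0098
t 9.32 tcp [ 524.1 -428.    22.4] shift cm [0.53 0.   0.04] rot deg [-0.  0. -0.] F [-0.1  0.  -0. ] grip 9.8 j6 0.93
```

The opening now reads 9.8 mm, so the pads are on the fin. Lifting.

```bash

python3 -m pendant '-1 0 0 -1 0 0 0; -1 0 0 -3 0 0 0; -1 0 0 -6 0 0 0;-1 0 0 -9 0 0 0; -1 0 0 -10 0 0 0; -1 0 0 -10 0 0 0' 30
python3 - <<'E'
from go import *
to([*(M-(.165+.0053)*X),.120],SY)
E
```

```text
t: 10.07
tcp_pos: [0.5245, -0.4283, 0.1236]
tcp_rot: [0.001, 0.999, -0.033, 0.001]
ft_force: [-0.1, -0.7, -1.4]
grip_width: 0.0096
t 10.07 tcp [ 524.5 -428.3  123.6] shift cm [-11.25 -51.71   0.29] rot deg [ 0.06 -0.09  9.8 ] F [-0.1 -0.7 -1.4] grip 9.6 j6 0.93
```

```bash

python3 -m pendant '-1 -0.4 -2 0 0 0 0.5; -1 -1.5 -7 0 0 0 1.5; -1 -2.8 -13 0 0 0 3; -1 -4 -19 0 0 0 4; -1 -5.5 -25 0 0 0 5; -1 -6.8 -31 0 0 0 6; -1 -8 -37 0 0 0 7.5; -1 -9.5 -43 0 0 0 8.5; -1 -10.5 -48 0 0 0 9.3; -1 -11.1 -51 0 0 0 9.7; -1 -11.25 -51.7 0.3 0 0 9.8; -1 -11.25 -51.7 0.3 0 0 9.8'
python3 - <<'E'
from fit import *
from go import *
s_frame()
to([*(M-(.165+.0053)*X),.06],SY)
for c in("top","scene"):
    p,d=imaging.camera(c); np.savez(c+"4.npz",p=p,d=d)
    cv2.imwrite(f"pics/{c}4.png",cv2.resize(p[90:270,90:290] if c=="top" else p[170:370,310:510],None,fx=3,fy=3,interpolation=2))
s_frame()
E
```

```text
t: 11.58
tcp_pos: [0.4449, 0.0953, 0.1187]
tcp_rot: [0.0, 0.993, -0.118, -0.001]
ft_force: [-0.3, -0.5, -2.0]
grip_width: 0.0101
t 11.57 TCP in scanner x,y mm [-1.719e+02 -1.000e-01] z 118.7 yaw err 0.07 F scan [-0.1 -0.5 -2. ] grip 10.1
t 11.57 tcp [444.9  95.3 118.7] shift cm [ 0.17 -0.01  5.87] rot deg [0.05 0.11 0.07] F [-0.3 -0.5 -2. ] grip 10.1 j6 1.99
t 11.68 TCP in scanner x,y mm [-171.    -0.7] z 119.1 yaw err -0.04 F scan [ 0.2 -0.8 -0.8] grip 9.5
```

View pics/top4.png

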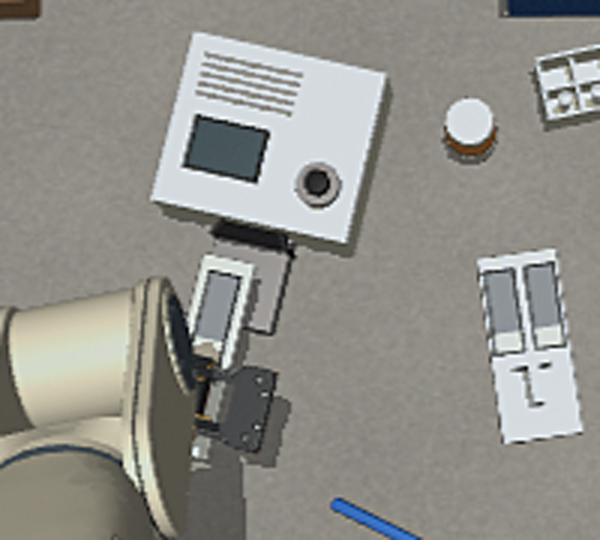

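View pics/scene4.png

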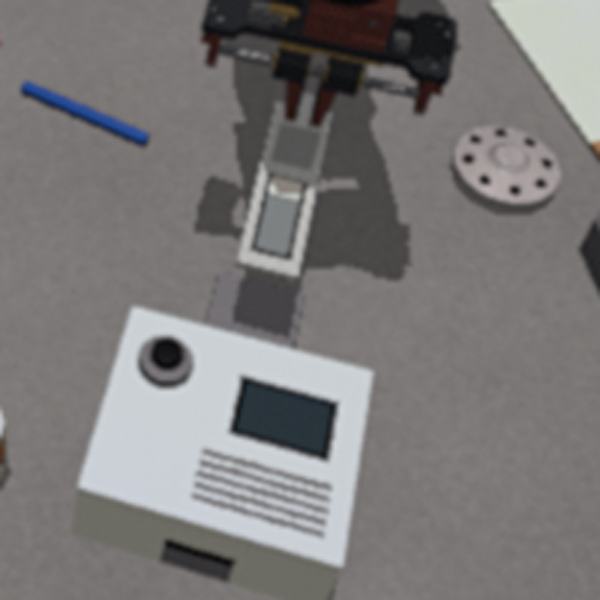

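```bash
python3 - <<'E'
from fit import *
from go import *
for c,b in (("top",(145,165,45,50)),("scene",(375,215,55,60))):
    f=np.load(c+"4.npz");p,d=f["p"],f["d"];W=world(c,d);z=W[...,2]
    m=comp(box((z>.095)&(z<.115),b)); rep(c,W[m][:,:2]); q=W[m]
    D=q[:,:2]-M; xs=D@X*1000; ys=D@Y*1000
    A=np.c_[xs,ys,np.ones(len(xs))]; print(" plane",np.linalg.lstsq(A,q[:,2]*1000,rcond=None)[0])
    for lo in range(-120,-30,15):
        k=(xs>lo)&(xs<lo+15)
        if k.sum()>8: print(lo,"y range",np.round(np.percentile(ys[k],[2,98]),1),round(ys[k].mean(),1), k.sum())
    print("nose x",np.percentile(xs,98))
    m=comp(box((z>.019)&(z<.031),(150,160,45,48) if c=="top" else (370,245,50,60))); D=W[m][:,:2]-M; print("ledge y",np.percentile(D@Y*1000,[1,99]),"x",np.percentile(D@X*1000,[1,99]))
E
```

```text
top [527.9  77. ] [47.1 93.8] 76.54 mean [530.3  74.5] 584
 plane [-4.47184611e-04 -8.30087158e-04  1.05541522e+02]
-120 y range [-21.5  18.6] -2.2 89
-105 y range [-20.4  24. ] 1.2 100
-90 y range [-20.9  23.4] 1.1 103
-75 y range [-21.   23.4] 1.0 103
-60 y range [-20.8  24.5] 1.4 98
-45 y range [-21.4  21.1] -0.1 33
nose x -42.259959021911186
ledge y [-34.0387133   34.61265637] x [-87.67264967 -12.9663759 ]
scene [499.3  81.8] [ 45.9 151.9] 76.48 mean [515.7  77.9] 862
 plane [-1.81933669e-02 -4.11272975e-03  1.02491463e+02]
-120 y range [-22.6  21.4] -0.5 100
-105 y range [-22.1  20.8] -0.5 97
-90 y range [-22.6  20.7] -0.4 105
-75 y range [-22.2  21.3] -0.7 102
-60 y range [-22.1  21.6] -0.2 115
-45 y range [-22.7  20.5] -0.9 61
nose x -42.02059736090254
ledge y [-34.43856222  33.93399645] x [-89.96929062 -34.02485194]
```

The carrier is level, parallel to the slot (under 0.2° off) and centred to within about 1 mm, with its nose 42 mm before the mouth. Lowering to just above the ledge.

```bash

python3 -m pendant '-1 0 0 2 0 0 0; -1 0 0 4.5 0 0 0; -1 0 0 6 0 0 0; -1 0 0 6.8 0 0 0; -1 0 0 7.05 0 0 0; -1 0 0 7.05 0 0 0'
python3 -c "from go import *; s_frame(); s_frame()"
python3 -m pendant '-1 0 0 0.05 0 0 0; -1 0 0 0.1 0 0 0; -1 0 0 0.1 0 0 0'
python3 -c "from go import *; s_frame(); s_frame()"
```

```text
t: 12.42
tcp_pos: [0.4464, 0.0953, 0.0492]
tcp_rot: [-0.0, 0.993, -0.118, 0.0]
ft_force: [0.2, -0.2, -1.3]
grip_width: 0.0099
t 12.43 TCP in scanner x,y mm [-170.4    0.2] z 49.2 yaw err -0.01 F scan [ 0.3 -0.1 -1.3] grip 9.9
t 12.43 TCP in scanner x,y mm [-170.4    0.2] z 49.2 yaw err -0.01 F scan [ 0.3 -0.1 -1.3] grip 9.9
t: 12.8
tcp_pos: [0.4462, 0.0953, 0.0482]
tcp_rot: [-0.0, 0.993, -0.118, 0.0]
ft_force: [-0.0, 0.4, -1.0]
grip_width: 0.0098
t 12.8 TCP in scanner x,y mm [-170.6    0.2] z 48.2 yaw err 0.01 F scan [-0.1  0.4 -1. ] grip 9.8
t 12.8 TCP in scanner x,y mm [-170.6    0.2] z 48.2 yaw err 0.01 F scan [-0.1  0.4 -1. ] grip 9.8
```

```bash

python3 -m pendant '-1 0.8 0 0 0 0 0; -1 1.6 0 0 0 0 0; -1 2.2 0 0 0 0 0; -1 2.6 0 0 0 0 0; -1 2.9 0 0 0 0 0; -1 3.2 0 0 0 0 0; -1 3.5 0 0 0 0 0; -1 3.8 0 0 0 0 0'
python3 -c "from go import *; s_frame()"
python3 -m pendant '-1 0.3 0 0 0 0 0; -1 0.6 0 0 0 0 0; -1 0.9 0 0 0 0 0; -1 1.2 0 0 0 0 0'
python3 -c "from go import *; s_frame()"
```

```text
t: 13.8
tcp_pos: [0.4832, 0.0863, 0.048]
tcp_rot: [-0.0, 0.993, -0.118, -0.0]
ft_force: [0.3, 0.3, -0.6]
grip_width: 0.0099
t 13.8 TCP in scanner x,y mm [-1.326e+02  1.000e-01] z 48.0 yaw err 0.0 F scan [ 0.2  0.4 -0.6] grip 9.9
t: 14.3
tcp_pos: [0.4949, 0.0835, 0.048]
tcp_rot: [-0.0, 0.993, -0.118, -0.0]
ft_force: [-0.3, -0.0, -1.0]
grip_width: 0.0099
t 14.3 TCP in scanner x,y mm [-1.205e+02  1.000e-01] z 48.0 yaw err -0.0 F scan [-0.3 -0.1 -1. ] grip 9.9
```

```bash

python3 -m pendant '-1 0.5 0 0 0 0 0; -1 1 0 0 0 0 0; -1 1.5 0 0 0 0 0; -1 2 0 0 0 0 0; -1 2.5 0 0 0 0 0; -1 3 0 0 0 0 0; -1 3.2 0 0 0 0 0'
python3 -c "
from go import *
s_frame()
p,d=imaging.camera('scene'); cv2.imwrite('pics/s5.png',cv2.resize(p[170:370,310:510],None,fx=3,fy=3,interpolation=2))"
python3 -m pendant '-1 0.2 0 0 0 0 0; -1 0.4 0 0 0 0 0; -1 0.6 0 0 0 0 0; -1 0.8 0 0 0 0 0'
python3 -c "from go import *; s_frame()"
```

```text
t: 15.18
tcp_pos: [0.5262, 0.0759, 0.048]
tcp_rot: [-0.0, 0.993, -0.118, 0.0]
ft_force: [-0.4, 0.6, -1.6]
grip_width: 0.0099
t 15.18 TCP in scanner x,y mm [-88.3   0.1] z 48.0 yaw err -0.01 F scan [-0.5  0.5 -1.6] grip 9.9
t: 15.72
tcp_pos: [0.5337, 0.0741, 0.048]
tcp_rot: [-0.0, 0.993, -0.118, -0.0]
ft_force: [0.2, -0.2, -0.2]
grip_width: 0.0099
t 15.72 TCP in scanner x,y mm [-80.6   0.1] z 48.0 yaw err 0.0 F scan [ 0.3 -0.1 -0.2] grip 9.9
```

View pics/s5.png

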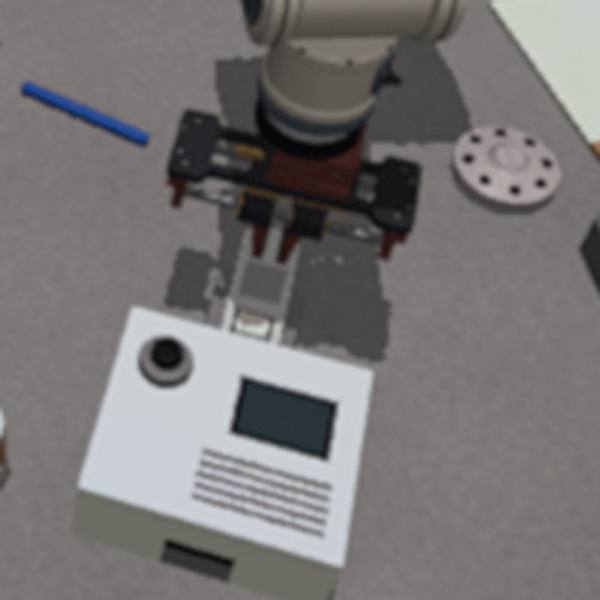

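The nose is inside the slot at (255,325) in the crop, with no contact forces. Now I creep in 2 mm steps and stop on any force rise.

```bash
cat > chk.py <<'E'
import sys
from go import *
s_frame()
s=status.observe(); sys.exit(int(s["ft_force"][:2]@X < -4))
E
python3 -m pendant '-1 0.1 0 0 0 0 0; -1 0.2 0 0 0 0 0' 22 >/dev/null && python3 chk.py &&
python3 -m pendant '-1 0.1 0 0 0 0 0; -1 0.2 0 0 0 0 0' >/dev/null && python3 chk.py &&
python3 -m pendant '-1 0.1 0 0 0 0 0; -1 0.2 0 0 0 0 0' >/dev/null && python3 chk.py &&
python3 -m pendant '-1 0.1 0 0 0 0 0; -1 0.2 0 0 0 0 0' >/dev/null && python3 chk.py &&
python3 -m pendant '-1 0.1 0 0 0 0 0; -1 0.2 0 0 0 0 0' >/dev/null && python3 chk.py &&
python3 -m pendant '-1 0.1 0 0 0 0 0; -1 0.2 0 0 0 0 0' >/dev/null && python3 chk.py
```

```text
t 15.97 TCP in scanner x,y mm [-78.7   0.1] z 48.0 yaw err -0.0 F scan [ 0.5 -0.6 -1. ] grip 10.2
t 16.23 TCP in scanner x,y mm [-76.7   0.1] z 48.0 yaw err 0.0 F scan [-0.3 -0.1 -1.8] grip 9.7
t 16.48 TCP in scanner x,y mm [-74.7   0.1] z 48.0 yaw err 0.0 F scan [-0.2  0.3 -1.7] grip 10.0
t 16.73 TCP in scanner x,y mm [-72.6   0.1] z 48.0 yaw err -0.0 F scan [ 0.2 -0.  -1.4] grip 9.6
t 16.98 TCP in scanner x,y mm [-70.7   0.1] z 48.0 yaw err 0.0 F scan [-0.   0.  -1.1] grip 10.1
t 17.23 TCP in scanner x,y mm [-68.7   0.1] z 48.0 yaw err 0.0 F scan [ 0.4  0.  -0.9] grip 10.0
```

```bash

python3 -m pendant '-1 0.1 0 0 0 0 0; -1 0.2 0 0 0 0 0' >/dev/null && python3 chk.py &&
python3 -m pendant '-1 0.1 0 0 0 0 0; -1 0.2 0 0 0 0 0' >/dev/null && python3 chk.py &&
python3 -m pendant '-1 0.1 0 0 0 0 0; -1 0.2 0 0 0 0 0' >/dev/null && python3 chk.py &&
python3 -m pendant '-1 0.1 0 0 0 0 0; -1 0.2 0 0 0 0 0' >/dev/null && python3 chk.py &&
python3 -m pendant '-1 0.1 0 0 0 0 0; -1 0.2 0 0 0 0 0' >/dev/null && python3 chk.py &&
python3 -m pendant '-1 0.1 0 0 0 0 0; -1 0.2 0 0 0 0 0' >/dev/null && python3 chk.py
```

```text
t 17.48 TCP in scanner x,y mm [-66.7   0.1] z 48.0 yaw err -0.0 F scan [-0.9  0.2 -1.9] grip 9.8
t 17.73 TCP in scanner x,y mm [-64.7   0.1] z 48.0 yaw err 0.0 F scan [ 0.2  0.1 -1. ] grip 9.6
t 17.98 TCP in scanner x,y mm [-62.6   0.1] z 48.0 yaw err 0.0 F scan [ 0.5 -0.2 -0.5] grip 10.0
t 18.23 TCP in scanner x,y mm [-60.6   0.1] z 48.0 yaw err -0.0 F scan [ 1.1 -0.6 -1. ] grip 10.0
t 18.48 TCP in scanner x,y mm [-58.6   0.1] z 48.0 yaw err 0.0 F scan [ 0.  -0.1 -1.7] grip 10.2
t 18.73 TCP in scanner x,y mm [-56.8   0.1] z 48.0 yaw err 0.0 F scan [-3.8  0.1  1. ] grip 10.1
```

```bash

python3 -m pendant '-1 0 0 0 0 0 0' >/dev/null; python3 chk.py
python3 -m pendant '-1 0.05 0 0 0 0 0; -1 0.05 0 0 0 0 0' >/dev/null; python3 chk.py
```

```text
t 18.85 TCP in scanner x,y mm [-56.7   0.1] z 48.0 yaw err -0.0 F scan [ 0.9 -0.4 -0.9] grip 10.0
t 19.1 TCP in scanner x,y mm [-56.7   0. ] z 47.9 yaw err -0.0 F scan [-2.6 -0.2 -0.2] grip 9.8
```

```bash

python3 -m pendant '-1 0.05 0 0 0 0 0; -1 0.05 0 0 0 0 0' >/dev/null; python3 chk.py
python3 -m pendant '-1 0 0 0 0 0 0' >/dev/null; python3 chk.py
python3 -m pendant '-1 0.05 0 0 0 0 0; -1 0.05 0 0 0 0 0' >/dev/null; python3 chk.py
python3 -m pendant '-1 0 0 0 0 0 0' >/dev/null; python3 chk.py
```

```text
t 19.35 TCP in scanner x,y mm [-56.7  -0. ] z 47.8 yaw err 0.0 F scan [-5.1 -0.5  0. ] grip 9.8
t 19.48 TCP in scanner x,y mm [-56.7  -0. ] z 47.8 yaw err 0.0 F scan [-5.1  0.9  2.2] grip 9.8
t 19.73 TCP in scanner x,y mm [-56.7  -0. ] z 47.7 yaw err 0.0 F scan [-7.3  0.3  2.6] grip 10.0
t 19.85 TCP in scanner x,y mm [-56.7  -0.1] z 47.7 yaw err 0.0 F scan [-7.9  1.1  2.5] grip 9.7
```

The TCP stays at -56.7 mm while the force builds linearly (about 5 N per mm), so this is a hard stop. The carrier origin is about 51 mm before the mouth, inside the 40–75 mm range. One more small push, then I relax and release.

```bash

python3 -m pendant '-1 0.07 0 0 0 0 0; -1 0.07 0 0 0 0 0' >/dev/null; python3 chk.py
python3 -m pendant '-1 -0.1 0 0 0 0 0; -1 -0.15 0 0 0 0 0; -1 -0.15 0 0 0 0 0' >/dev/null; python3 chk.py
```

```text
t 20.1 TCP in scanner x,y mm [-56.7  -0.1] z 47.7 yaw err -0.0 F scan [-9.4  0.4  4.5] grip 9.8
t 20.48 TCP in scanner x,y mm [-56.6  -0. ] z 47.7 yaw err -0.01 F scan [-5.   1.  -1.3] grip 9.9
```

```bash

python3 -m pendant '-1 -0.05 0 0.03 0 0 0; -1 -0.05 0 0.03 0 0 0' >/dev/null; python3 chk.py
python3 -m pendant '0.2 0 0 0 0 0 0; 0.2 0 0 0 0 0 0; 0.2 0 0 0 0 0 0; 0.2 0 0 0 0 0 0; 0.2 0 0 0 0 0 0; 0.2 0 0 0 0 0 0'
python3 chk.py
```

```text
t 20.73 TCP in scanner x,y mm [-56.7   0. ] z 47.6 yaw err -0.0 F scan [-4.2 -0.1 -1.5] grip 9.8
t: 21.48
tcp_pos: [0.5571, 0.0684, 0.0477]
tcp_rot: [-0.0, 0.993, -0.118, 0.0]
ft_force: [-0.2, -0.2, 0.1]
grip_width: 0.0525
t 21.48 TCP in scanner x,y mm [-56.5   0.1] z 47.7 yaw err -0.0 F scan [-0.1 -0.3  0.1] grip 52.5
```

```bash

python3 -m pendant '0.2 0 0 -1 0 0 0; 0.2 0 0 -3 0 0 0; 0.2 0 0 -6 0 0 0; 0.2 0 0 -9 0 0 0; 0.2 0 0 -11 0 0 0; -1 0 0 -11 0 0 0;-1 0 0 -11 0 0 0;-1 0 0 -11 0 0 0'
python3 - <<'E'
from fit import *
from go import *
to([.6431,-.0093,.13],SY)
for c in("top","scene"):
    p,d=imaging.camera(c); np.savez(c+"6.npz",p=p,d=d)
    cv2.imwrite(f"pics/{c}6.png",cv2.resize(p[90:270,90:290] if c=="top" else p[170:370,310:510],None,fx=3,fy=3,interpolation=2))
E
```

```text
t: 22.48
tcp_pos: [0.5564, 0.0683, 0.1566]
tcp_rot: [0.0, 0.993, -0.118, -0.001]
ft_force: [1.1, 0.4, -1.3]
grip_width: 0.0263
t 22.48 tcp [556.4  68.3 156.6] shift cm [10.26  5.51  2.65] rot deg [ 0.04  0.1  -0.  ] F [ 1.1  0.4 -1.3] grip 26.3 j6 1.91
```

View pics/scene6.png

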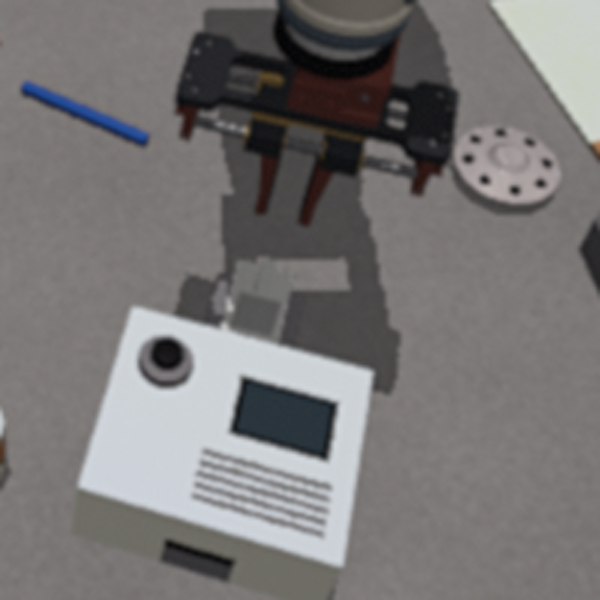

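View pics/top6.png

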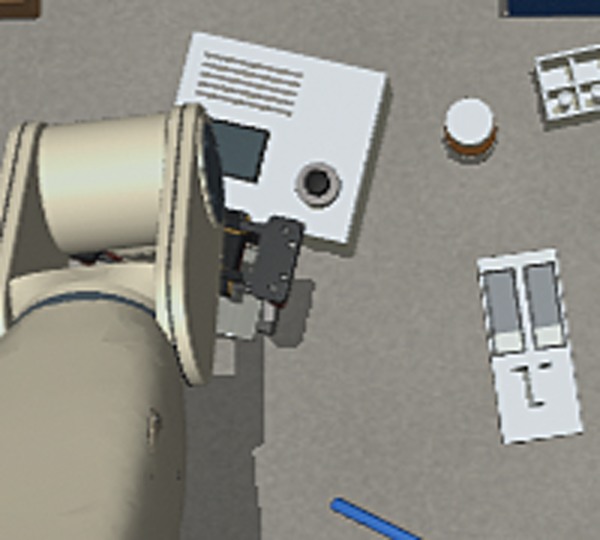

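The carrier is in the slot with its fin standing free at (262,290), and the button at (166,352) is clear. Moving above the button.

```bash

python3 -m pendant '-1 2 1 0 0 0 0; -1 5 3 0 0 0 0; -1 8.5 4.5 0 0 0 0; -1 10 5.4 1 0 0 0; -1 10.26 5.51 2.2 0 0 0; -1 10.26 5.51 2.65 0 0 0; -1 10.26 5.51 2.65 0 0 0'
python3 -c "
from go import *
to([.6431,-.0093,.095],SY)"
```

```text
t: 23.45
tcp_pos: [0.6427, -0.0086, 0.1303]
tcp_rot: [0.0, 0.993, -0.118, -0.001]
ft_force: [0.1, 0.9, 0.0]
grip_width: 0.0009
t 23.45 tcp [642.7  -8.6 130.3] shift cm [0.07 0.06 3.53] rot deg [0.02 0.12 0.05] F [0.1 0.9 0. ] grip 0.9 j6 1.78
```

```bash

python3 -m pendant '-1 0.05 0.06 1.5 0 0 0; -1 0.05 0.06 3 0 0 0; -1 0.05 0.06 3.5 0 0 0; -1 0.05 0.06 3.5 0 0 0' >/dev/null; python3 chk.py
python3 -m pendant '-1 0 0 0.1 0 0 0; -1 0 0 0.2 0 0 0' >/dev/null; python3 chk.py
python3 -m pendant '-1 0 0 0.1 0 0 0; -1 0 0 0.2 0 0 0' >/dev/null; python3 chk.py
python3 -m pendant '-1 0 0 0.1 0 0 0; -1 0 0 0.2 0 0 0' >/dev/null; python3 chk.py
```

```text
t 23.95 TCP in scanner x,y mm [ 46.2 -55.6] z 95.4 yaw err 0.01 F scan [ 0.1 -0.1  0.9] grip 0.5
t 24.2 TCP in scanner x,y mm [ 47.  -55.5] z 94.6 yaw err -0.0 F scan [-0.7  0.4  0.4] grip 0.4
t 24.45 TCP in scanner x,y mm [ 46.7 -55.5] z 92.3 yaw err -0.0 F scan [-0.7  0.8  1.3] grip 0.9
t 24.7 TCP in scanner x,y mm [ 46.7 -55.6] z 90.3 yaw err -0.0 F scan [-1.2 -0.6  2. ] grip 0.5
```

```bash

python3 -m pendant '-1 0 0 0.1 0 0 0; -1 0 0 0.2 0 0 0' >/dev/null; python3 chk.py
python3 -m pendant '-1 0 0 0.1 0 0 0; -1 0 0 0.2 0 0 0' >/dev/null; python3 chk.py
python3 -m pendant '-1 0 0 0.05 0 0 0; -1 0 0 0.1 0 0 0' >/dev/null; python3 chk.py
```

```text
t 24.95 TCP in scanner x,y mm [ 46.7 -55.5] z 88.3 yaw err -0.0 F scan [-0.3 -0.3  1.8] grip 0.3
t 25.2 TCP in scanner x,y mm [ 46.7 -55.6] z 86.3 yaw err -0.0 F scan [-1.4 -0.5  8. ] grip 0.4
t 25.45 TCP in scanner x,y mm [ 46.8 -55.5] z 86.2 yaw err -0.0 F scan [-4.5 -1.3 13.6] grip 0.1
```

The button has bottomed out: z is fixed at 86.2 mm and the force jumped from the 2–4 N spring load to 13.6 N. Releasing it and backing away.

```bash

python3 -m pendant '-1 0 0 0 0 0 0; -1 0 0 -0.3 0 0 0; -1 0 0 -1 0 0 0; -1 0 0 -3 0 0 0; -1 0 0 -6 0 0 0; -1 0 0 -10 0 0 0; -1 -4 0 -14 0 0 0; -1 -8 4 -14 0 0 0; -1 -13 9 -14 0 0 0;-1 -17 15 -14 0 0 0; -1 -20 20 -14 0 0 0; -1 -20 20 -14 0 0 0'
python3 -m pendant '-1 0 3 0 0 0 0; -1 0 8 0 0 0 0; -1 0 12 0 0 0 0; -1 0 14 0 0 0 0; -1 0 14 0 0 0 0'
python3 - <<'E'
from fit import *
from go import *
to([.6431,-.0093,.13],SY)
for c in("top","scene"):
    p,d=imaging.camera(c); np.savez(c+"7.npz",p=p,d=d)
    cv2.imwrite(f"pics/{c}7.png",p)
    W=world(c,d);z=W[...,2]
    g=p.min(2)
    m=comp(box((g<70),(185,140,25,25) if c=="top" else (355,278,24,22))); print(c,"button z",np.median(z[m]),m.sum())
    b=(140,160,55,70) if c=="top" else (370,230,50,62)
    m=comp(box((z>.065)&(z<.095),b)&(((W[...,:2]-M)@X)<-.02)); D=(W[m][:,:2]-M)*1000
    print("fin x",np.percentile(D@X,[2,98]),"y",np.percentile(D@Y,[2,98]),"z",np.median(z[m])*1000,m.sum())
E
```

```text
t: 26.95
tcp_pos: [0.4005, -0.1587, 0.2261]
tcp_rot: [0.0, 0.993, -0.12, 0.0]
ft_force: [0.2, 1.3, 0.7]
grip_width: 0.0008
t: 27.58
tcp_pos: [0.3704, -0.2943, 0.2257]
tcp_rot: [0.0, 0.993, -0.119, 0.0]
ft_force: [0.4, 1.0, 0.9]
grip_width: 0.0007
t 27.57 tcp [ 370.4 -294.3  225.7] shift cm [ 19.73 -34.15   9.58] rot deg [ 0.01 -0.06 -0.1 ] F [0.4 1.  0.9] grip 0.7 j6 1.11
top button z 0.09203590509740858 58
fin x [-69.85054679 -32.48279787] y [-13.58118426  14.99789509] z 77.80362369150203 88
scene button z 0.09050216366297363 89
fin x [-68.98744053 -32.88715114] y [-14.98462321  14.582177  ] z 76.72997905880474 122
```

View pics/scene7.png

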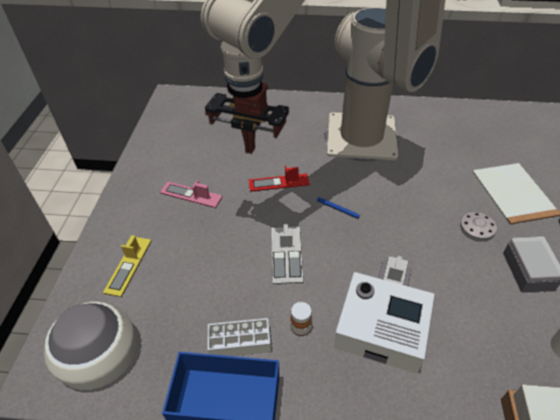

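View pics/top7.png

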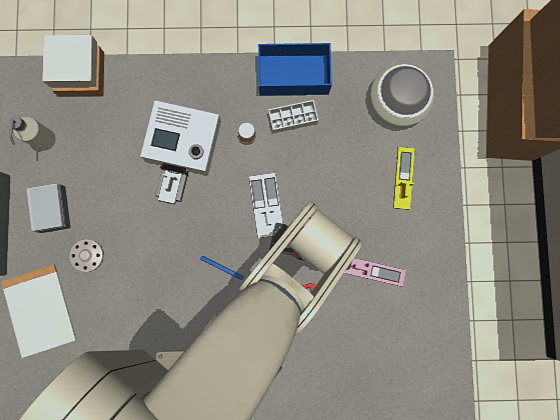

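The carrier is home: the fin measures from -69.5 to -33 mm, which puts the origin about 51 mm before the mouth and level on the ledge. The button is back up at 0.0905–0.092 m, everything else is in place and the arm is clear.

```bash
python3 -c "
from plant import env; print(env.hand_in())"
```

```text
the job is handed in; nothing more can be done
None
```

The silver one-slide carrier is home against the hidden stop, the start button has been pressed once, and the job is handed in at about 27.7 s.

- **Grasp:** The first grasp read 28 mm open, so the pads had probably caught the cross plate's edges. I set the carrier down within about 1 mm of where it lay. I then regrasped on the fin itself, and the opening read 9.8 mm.
- **Insertion:** I crept in 2 mm steps with only light force until the tool stopped moving. A push of about 9 N did not shift it further, so I eased off and released it. The last picture puts the carrier's origin about 51 mm before the mouth, inside the stated 40 to 75 mm, and sitting level on the ledge. This agrees with where the tool stopped.
- **Button:** I pressed it about 6 mm, until it stopped moving and the force rose to 13.6 N. Afterwards its top measured 0.0905 to 0.092 m, the same as before to within 1 mm.
- **Surroundings:** The last pictures show nothing else visibly moved, though the arm partly hid the red look-alike in the top view. The arm is clear of everything.

No check at the end failed or disagreed.

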